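# Pack the finished boards in the dry box and clip the lid down

## Task

Put every finished circuit board on the bench, and the desiccant cartridge, into the clear dry-storage box: boards flat on their standoffs, everything on free floor and none touching another or the things already packed there, which stay where they are. Then seat the lid fully on the box and fold its four clip flaps all the way down against the sides, leaving the tools and other things on the bench undisturbed.

Things in the scene. Friction and masses are not known exactly. Their poses are not given: they have to be found in the camera images.
- box: clear plastic storage box, open on top, fixed (does not shift): inside 276 mm (its x) by 172 mm (its y), walls and floor 3 mm thick, rim 58 mm above the bench. Origin: centre of its underside; z up. It holds one or two packed things at the start.
- lid_grip (a point): loose lid, about 0.4 kg, right way up: plate 292 (its x) x 188 x 5 mm; under it a plug 8 mm deep, 270 x 166 mm, enters the box mouth with 3 mm play, either way round. On the bench it lies on its plug. Mid-top a grip bar 110 (x) x 22 (y) x 28 mm high, held across its width. Point: centre of the bar, 27 mm above the plug's underside; z up. Seated (plate on the rim) it is 77 mm above the box's underside.
- board_1_c (a point): perfboard circuit, 70 mm (its x) by 50 mm (its y), component side up on four 15 mm standoffs; board and solder side fill 15 to 19.5 mm above the feet, parts on top reach 34 mm and stay 10 mm inside the edges; about 80 g. Point: board centre, 17 mm above the feet; z up. Two or three such lie on the bench, to be packed.
- board_2_c (a point): perfboard circuit, 70 mm (its x) by 50 mm (its y), component side up on four 15 mm standoffs; board and solder side fill 15 to 19.5 mm above the feet, parts on top reach 34 mm and stay 10 mm inside the edges; about 80 g. Point: board centre, 17 mm above the feet; z up. Two or three such lie on the bench, to be packed.
- board_3_c (a point): perfboard circuit, 70 mm (its x) by 50 mm (its y), component side up on four 15 mm standoffs; board and solder side fill 15 to 19.5 mm above the feet, parts on top reach 34 mm and stay 10 mm inside the edges; about 80 g. Point: board centre, 17 mm above the feet; z up. Two or three such lie on the bench, to be packed.
- packed_board_c (a point): perfboard circuit, 70 mm (its x) by 50 mm (its y), component side up on four 15 mm standoffs; board and solder side fill 15 to 19.5 mm above the feet, parts on top reach 34 mm and stay 10 mm inside the edges; about 80 g. Point: board centre, 17 mm above the feet; z up. This one, if present, is already in the box.
- cartridge_c (a point): desiccant cartridge, a perforated aluminium block 64 mm (its x) by 44 mm (its y) by 32 mm high, about 150 g, lying on the bench, to be packed too. Point: its centre, 16 mm up; z up.
- transformer_c (a point): small mains transformer, 50 mm (its x) by 44 mm (its y), 44 mm high over its tags, if present already in the box. This point: on its middle axis, 20 mm up.
- power_module_c (a point): black finned power module, 50 by 50 mm, 28 mm high over its fins, if present already in the box. This point: on its middle axis, 12 mm up.
- flap_1 (a joint): clip flap on the short side at the lid's +x, 80 mm wide, 30 mm from hinge to free edge, 3.5 mm thick. Angle (rad): 0 fully down (hanging outside the box wall, at its stop), 1.57 straight out, up to 2.2 tipped up. Stays where left; stiff hinge, about 1.5 N at the free edge. Open at the start.
- flap_1_hinge (a point): middle of the hinge line of flap_1, 148 mm out from the lid's centre and 16.5 mm below the height of lid_grip; its z points from the free edge to the hinge, its x out of the flap's outer face (horizontally away from the lid when folded down)
- flap_2 (a joint): clip flap on the long side at the lid's +y, 110 mm wide, 30 mm from hinge to free edge, 3.5 mm thick. Angle (rad): 0 fully down (hanging outside the box wall, at its stop), 1.57 straight out, up to 2.2 tipped up. Stays where left; stiff hinge, about 1.5 N at the free edge. Open at the start.
- flap_2_hinge (a point): middle of the hinge line of flap_2, 96 mm out from the lid's centre and 16.5 mm below the height of lid_grip; its z points from the free edge to the hinge, its x out of the flap's outer face (horizontally away from the lid when folded down)
- flap_3 (a joint): clip flap on the short side at the lid's -x, 80 mm wide, 30 mm from hinge to free edge, 3.5 mm thick. Angle (rad): 0 fully down (hanging outside the box wall, at its stop), 1.57 straight out, up to 2.2 tipped up. Stays where left; stiff hinge, about 1.5 N at the free edge. Open at the start.
- flap_3_hinge (a point): middle of the hinge line of flap_3, 148 mm out from the lid's centre and 16.5 mm below the height of lid_grip; its z points from the free edge to the hinge, its x out of the flap's outer face (horizontally away from the lid when folded down)
- flap_4 (a joint): clip flap on the long side at the lid's -y, 110 mm wide, 30 mm from hinge to free edge, 3.5 mm thick. Angle (rad): 0 fully down (hanging outside the box wall, at its stop), 1.57 straight out, up to 2.2 tipped up. Stays where left; stiff hinge, about 1.5 N at the free edge. Open at the start.
- flap_4_hinge (a point): middle of the hinge line of flap_4, 96 mm out from the lid's centre and 16.5 mm below the height of lid_grip; its z points from the free edge to the hinge, its x out of the flap's outer face (horizontally away from the lid when folded down)
- pliers: bystander: long-nose pliers, 150 mm, lying flat; origin under the pivot
- stripper: bystander: wire strippers, 145 mm, lying flat; origin under the pivot
- card_box: bystander: closed pink card box, 100 by 80 by 35 mm; origin centre of its underside
- solder_spool: bystander: solder spool standing on its flange, 60 mm across, 45 mm high; origin centre of its underside
Mind the look-alikes: they are no part of the job. What is shaped like the part that bears board_3_c but green is not meant.

How it is judged:
By the outcome, as a careful person would: the job done as asked, in the order asked, and still so for the second after the job is handed in, with the robot touching nothing.
Of board_1, board_2, board_3 only 2 to 3 are there at a start; the rules pass over those that are not, and their reading is None.
Of packed_board, transformer, power_module only 1 to 2 are there at a start; the rules pass over those that are not, and their reading is None.
At some moment in a run one of lid may be knocked a few centimetres aside while the robot is not near it.
Once in a run the grip may slacken for a moment while it holds something.
It also fails if it takes over 208 s, if anything falls off the work surface, if the arm or the gripper's body presses on something with over 40 N, if the wrist force passes 120 N, or if a joint passes its speed limit or range.

## Robot

A 7-joint arm with a two-finger parallel gripper is mounted at the origin on the work surface. World frame = base frame: x ahead of the robot, y to its left, z up, the work surface at z = 0. Lengths are in m, angles in rad, forces in N, time in s.
With the tool pointing down it reaches from about 0.425 to 0.875 m from the base axis. Payload 9.9 kg.
Tool frame: the origin (TCP) lies midway between the tips of the shut fingers; the grasp point (between the pads) lies 19 mm behind it (manip.grip_depth is the distance from the TCP to the grasp point, in m); z points along the fingers, y is the line along which they close (so a half turn about z gives the same grasp; the last joint's range is limited). The gripper opens to 85 mm and grips with 20 to 120 N. Pads are 22 mm wide; open, the fingers measure 114 mm over their backs; the gripper's body (76 mm by 85 mm) begins 54 mm behind the grasp point. The pads swing forward as they close: fully open they stand 13 mm farther back than shut.
Start: joints at [1.205, 0.576, 0.025, 1.437, -0.015, 1.129, -0.057], TCP at [0.188, -0.648, 0.231] pointing down, gripper open.
Joint ranges: [-2.76, 2.76], [-0.34, 2.15], [-1.52, 1.57], [0.19, 2.46], [-1.09, 4.23], [0.17, 1.99], [-2.82, 2.82]. Speed limits (rad/s): [2.22, 2.22, 3.01, 3.01, 3.14, 3.14, 3.14].

## Interface

Orientations are given as a unit quaternion [x, y, z, w].
In Python, from workcell import sense, get_image, ticket, manip gives the robot as it stands.
- The arm moves only by the shell command python3 -m creep 'ROWS' [FORCE]. ROWS is text: rows parted by semicolons, each of 5 numbers parted by spaces: the shift along the tool's x, y, z in mm, then the turn about the tool's z in units of 5 degrees (1.0 is 5 degrees), then the finger opening in mm, from 0 to 85.4. In form: tx ty tz roll gripper; .... A call has 1 to 12 rows; each row shifts and turns the commanded pose from where the row before left it, along the tool's axes as they then stand; what a row does not reach is not made up. A row lasts 1/8 s, in which the tool goes at most 62.5 mm and 10.7 degrees, less where a joint would pass 70% of its speed; a pose out of reach is approached as far as the arm can. A call with a gripper value outside its range is refused whole. The fingers move at their own pace and stop on an object; FORCE is the grip in N (left out, the last holds). Time passes only in rows, so rows that do not move let the fingers close. It gives the time, the measured TCP pose, the force, the opening and the grip force at its end, in the units of the state.
- sense(): the state, without advancing time (a new reading comes with each control period).
- get_image(name): name is "scene" or "top"; returns a dict with "color" (384x512x3 uint8, red, green, blue), "vfov" (degrees; the focal length in pixels is half the picture's height over the tangent of half this angle, whatever the lens; pixels are square), "cx", "cy" (the principal point, pixels), "rvec" (rotation vector, rad) and "tvec" (3), from world to camera coordinates, as OpenCV has them. Camera axes: x right, y down, z forward; pixel columns grow to the right and rows downward; lengths in m; the calibration is good to about 2 mm. A picture is of the moment at which its call begins. There is no depth.
- ticket.job_done(): hands the job in; it is judged then, once.
The state is a dict: "t": time; "joints": joint angles; "qd": joint speeds; "joint_efforts": joint torques, N m; "position": TCP position; "eef_rot": TCP orientation; "force": force on the tool from outside, world axes, zero at the start; "wrist_torque": the same for the moment, N m; "grip_width": finger opening in m; "gripper_force": force on a finger pad.
Only numpy, scipy, OpenCV 4.12 (cv2) and the standard library are available. Lean on these libraries where they do the work, as an engineer would, in place of code of your own. Each camera call takes 0.05 s, during which the arm holds its last target. There are 200 camera calls.

## Working session

There is one attempt and no reset: what is moved stays moved. The work goes in short steps, Python scripts to look and compute and a shell command to move; the robot and the scene stay as the last step left them, time stands still between calls to the robot, and variables do not carry over. Pictures are saved under pics/ and viewed, at most 14 in all, crops included, and the job is handed in when it is done.

```bash
mkdir -p pics; ls; cat > h.py <<'E'
import numpy as np, cv2, json
from workcell import sense, get_image, ticket, manip
from scipy.spatial.transform import Rotation as R
def snap(n,f):
    d=get_image(n); cv2.imwrite(f'pics/{f}.png',cv2.cvtColor(d['color'],cv2.COLOR_RGB2BGR))
    json.dump({k:np.asarray(v).tolist() for k,v in d.items() if k!='color'},open(f'pics/{f}.json','w')); return d
def load(f):
    d=json.load(open(f'pics/{f}.json')); d['color']=cv2.cvtColor(cv2.imread(f'pics/{f}.png'),cv2.COLOR_BGR2RGB); return d
def cam(d):
    f=192/np.tan(np.radians(d['vfov'])/2); K=np.array([[f,0,d['cx']],[0,f,d['cy']],[0,0,1]])
    Rm=cv2.Rodrigues(np.array(d['rvec'],float))[0]; return K,Rm,np.array(d['tvec'],float).ravel()
def ray(d,uv):
    K,Rm,t=cam(d); v=np.linalg.solve(K,[uv[0],uv[1],1]); return -Rm.T@t, Rm.T@v
def plane(d,uv,z):
    c,v=ray(d,uv); return c+v*(z-c[2])/v[2]
def proj(d,p):
    K,Rm,t=cam(d); q=K@(Rm@np.array(p,float)+t); return q[:2]/q[2]
def tri(d1,u1,d2,u2):
    a,v=ray(d1,u1); b,w=ray(d2,u2); s=np.linalg.lstsq(np.c_[v,-w],b-a,rcond=None)[0]
    p,q=a+v*s[0],b+w*s[1]; return (p+q)/2,np.linalg.norm(p-q)
def tool(dx):  # world shift -> tool mm
    return R.from_quat(sense()['eef_rot']).inv().apply(dx)*1000
E
python3 - <<'E'
from h import *
for n in('scene','top'):
    d=snap(n,n+'0'); K,Rm,t=cam(d); print(n,-Rm.T@t,Rm[2],K[0,0],d['cx'],d['cy'])
    cv2.imwrite(f'pics/{n}0b.png',cv2.resize(cv2.imread(f'pics/{n}0.png'),(800,600),interpolation=cv2.INTER_CUBIC))
s=sense();print(s, R.from_quat(s['eef_rot']).as_matrix())
E
```

```text
pics
scene [1.21472997 1.09746212 0.92125929] [-0.44453034 -0.70405259 -0.55380748] 441.4833612005514 259.7901062345139 187.56538283965628
top [0.41651515 0.02213754 1.32284155] [ 0.08714175  0.01064142 -0.99613908] 359.74819336905944 256.2910106297644 188.5086586072934
{'t': 0.1, 'joints': array([ 1.2052035 ,  0.57641875,  0.02488563,  1.43780315, -0.01504306,
        1.1290361 , -0.0565252 ]), 'qd': array([ 0.00084215, -0.00223081, -0.00046482, -0.00026481,  0.00099501,
       -0.00252405, -0.00060749]), 'joint_efforts': array([ 4.77284775e-03, -7.67305183e+01,  2.25749955e+00, -2.86604047e+01,
        1.59589201e-02,  8.60746368e-03, -5.59478462e-05]), 'position': array([ 0.1875885 , -0.64798579,  0.23055681]), 'eef_rot': array([ 9.90093255e-01,  1.40409396e-01, -1.31906371e-04, -7.28364352e-04]), 'force': array([1.12706446, 0.44942169, 0.28544463]), 'wrist_torque': array([-0.03078996, -0.03611733, -0.00912157]), 'gripper_force': 0.0, 'grip_width': 0.08527627132066426} [[ 9.60570368e-01  2.78036599e-01 -4.65737614e-04]
 [ 2.78036983e-01 -9.60569342e-01  1.40525548e-03]
 [-5.66608202e-05 -1.47933905e-03 -9.99998904e-01]]
```

View pics/top0b.png

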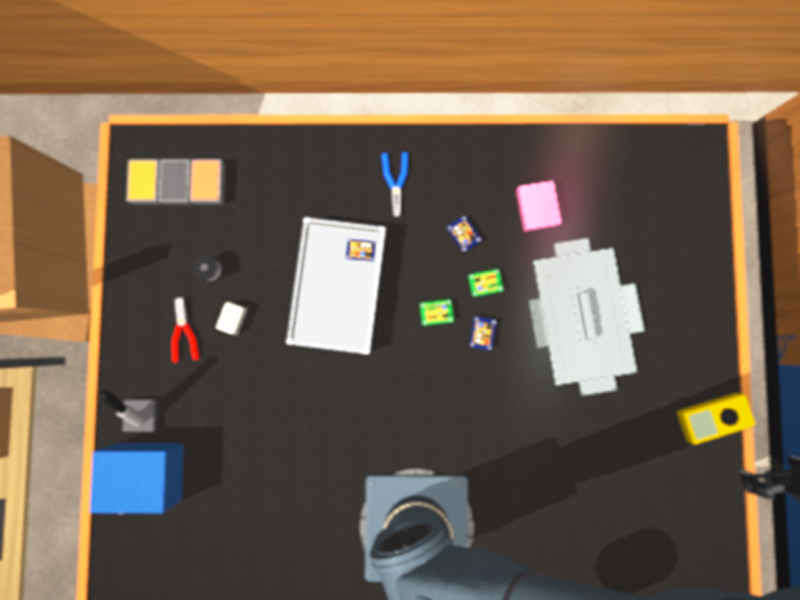

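View pics/scene0b.png

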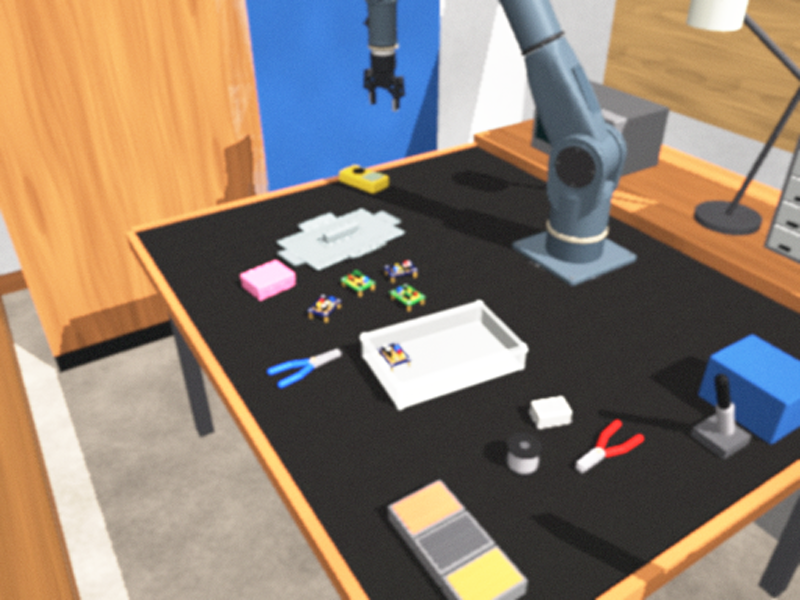

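The top view shows two blue boards at about (464,233) and (483,333), and two green look-alikes at (486,282) and (437,312). The box is at (336,286) with a packed blue board at (361,248). The white cartridge is at (231,318) and the lid at (588,312). The blue ones fit the description because green is excluded. I'll confirm with a crop and measure.

```bash
python3 - <<'E'
from h import *
T,S=load('top0'),load('scene0')
a=cv2.resize(cv2.cvtColor(T['color'],cv2.COLOR_RGB2BGR)[125:245,180:350],None,fx=4.4,fy=4.4,interpolation=cv2.INTER_CUBIC)
cv2.imwrite('pics/c1.png',a[:, :748])
for n,d in(('top',T),('scene',S)):
    h=cv2.cvtColor(d['color'],cv2.COLOR_RGB2HSV); H,Sa,V=cv2.split(h)
    blue=((H>108)&(H<140)&(Sa>110)&(V>40)).astype(np.uint8)*255
    blue=cv2.morphologyEx(blue,cv2.MORPH_CLOSE,np.ones((7,7)))
    wh=((Sa<45)&(V>150)).astype(np.uint8)*255
    for nm,m in(('blue',blue),('white',wh)):
        for c in cv2.findContours(m,cv2.RETR_EXTERNAL,cv2.CHAIN_APPROX_NONE)[0]:
            A=cv2.contourArea(c)
            if A<80 or A>12000: continue
            r=cv2.minAreaRect(c)
            if n=='top':
                z=.0175 if nm=='blue' else .032
                q=np.array([plane(d,p,z)[:2] for p in cv2.boxPoints(r)])
                e1,e2=q[1]-q[0],q[2]-q[1]; L=e1 if np.linalg.norm(e1)>np.linalg.norm(e2) else e2
                print(n,nm,A,np.round(r[0],1),'w',q.mean(0).round(4),'size',np.round([np.linalg.norm(e1),np.linalg.norm(e2)],3),'yaw long',np.degrees(np.arctan2(L[1],L[0])).round(1))
            else: print(n,nm,A,np.round(r[0],1),np.round(r[1]))
E
```

```text
top blue 309.0 [252.  108.5] w [0.8292 0.0528] size [0.067 0.087] yaw long -179.9
top white 125.0 [235. 338.] w [0.0082 0.1086] size [0.028 0.216] yaw long -179.6
top white 232.0 [146.8 203.3] w [0.4754 0.4302] size [0.069 0.05 ] yaw long -19.0
top white 5019.5 [374.9 201.8] w [ 0.4844 -0.3882] size [0.25  0.355] yaw long -170.7
top white 4276.5 [214.6 182.4] w [0.5528 0.1866] size [0.299 0.198] yaw long -6.3
top white 174.5 [339.  131.6] w [ 0.7383 -0.2648] size [0.034 0.093] yaw long -178.4
top white 90.0 [110.5 115.5] w [0.7986 0.5736] size [0.078 0.094] yaw long -178.0
top white 1137.0 [446.5  67.5] w [ 0.9789 -0.6645] size [0.057 0.43 ] yaw long -90.1
top white 1937.0 [265.  66.] w [0.986  0.0059] size [0.728 0.046] yaw long -90.1
scene blue 338.0 [185.3 237.1] [17. 28.]
scene blue 1269.5 [484.6 247. ] [73. 58.]
scene blue 483.5 [276.8  69.1] [19. 72.]
scene blue 359.0 [243.6  39. ] [65. 27.]
scene white 98.5 [327.8 378.6] [ 8. 24.]
scene white 2047.5 [463. 359.] [48. 96.]
scene white 1267.0 [286.7 341.9] [74. 40.]
scene white 103.5 [336.7 297.8] [ 9. 15.]
scene white 136.5 [377.3 293.6] [ 9. 19.]
scene white 102.5 [466.5 268.6] [21.  7.]
scene white 387.0 [353.  263.3] [19. 24.]
scene white 93.0 [207.9 228.7] [ 7. 20.]
scene white 4522.0 [284.3 223.8] [ 54. 102.]
scene white 256.5 [171.1 175.8] [13. 29.]
scene white 82.0 [374.1 151.8] [ 8. 29.]
scene white 230.0 [  6. 156.] [12. 38.]
scene white 1809.5 [216.8 150.8] [32. 80.]
scene white 495.0 [502.  131.5] [65. 18.]
scene white 368.0 [495.2 106.4] [19. 24.]
scene white 1286.5 [454.8  92. ] [65. 23.]
scene white 108.5 [390.7  76.6] [18. 11.]
scene white 610.5 [459.    9.5] [19. 38.]
scene white 1347.0 [372.   28.5] [57. 42.]
scene white 4418.0 [311.6  47.9] [62. 96.]
```

View pics/c1.png

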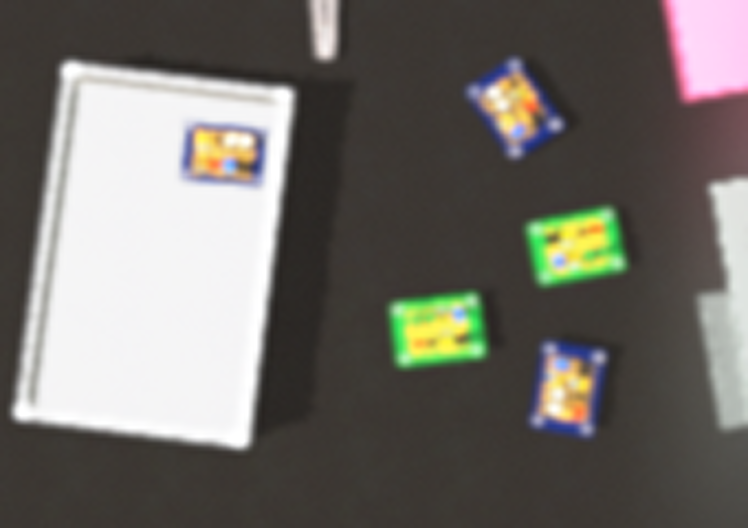

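The crop confirms two blue boards, at crop (514,107) and (567,388). The two green ones are the look-alikes to leave alone. I'll crop the scene view to pick the same corners for triangulation.

```bash
python3 - <<'E'
from h import *
S=load('scene0')
cv2.imwrite('pics/c2.png',cv2.resize(cv2.cvtColor(S['color'],cv2.COLOR_RGB2BGR)[150:290,170:380],None,fx=3.8,fy=3.8,interpolation=cv2.INTER_CUBIC))
T=load('top0')
cv2.imwrite('pics/c3.png',cv2.resize(cv2.cvtColor(T['color'],cv2.COLOR_RGB2BGR)[125:265,130:420],None,fx=2.75,fy=2.75,interpolation=cv2.INTER_CUBIC))
E
```

```text
(no output)
```

View pics/c2.png

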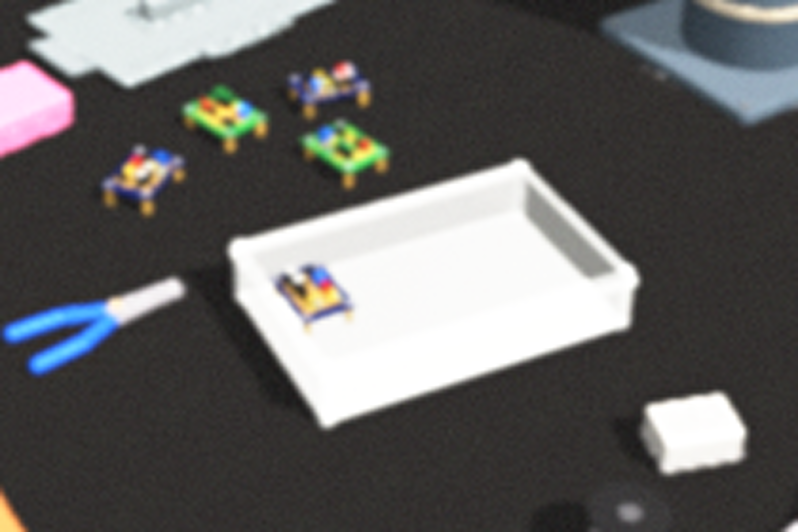

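View pics/c3.png

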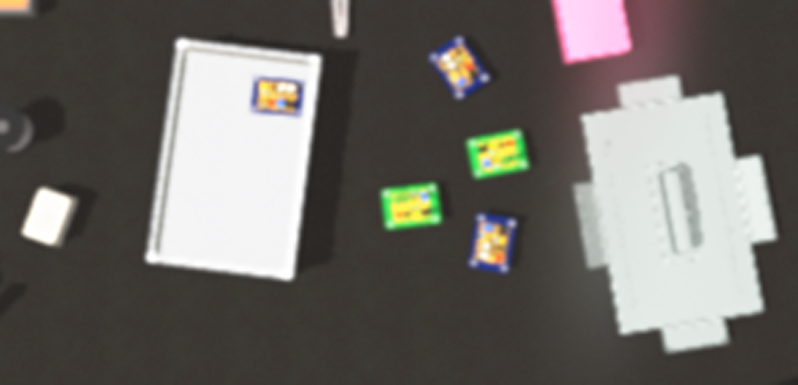

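Scene crop: blue boards at (145,175) and (330,88), packed board at (315,293) and cartridge at (695,430), all with clear corners. Box rim corners are at (238,243), (521,165) and (634,275). In the top crop the lid plate corners are at (581,116), (723,93), (764,311) and (620,334). Next I triangulate these.

```bash
python3 - <<'E'
from h import *
T,S=load('top0'),load('scene0')
c1=lambda L:np.array(L)/4.4+[180-.4,125-.4]
c3=lambda L:np.array(L)/2.75+[130-.3,125-.3]
c2=lambda L:np.array(L)/3.8+[170-.4,150-.4]
obj={'A':(c1([(471,92),(515,62),(560,125),(516,155)]),c2([(105,186),(148,197),(184,160),(142,150)]),.0195),
'B':(c1([(547,347),(604,354),(588,433),(535,423)]),c2([(290,87),(312,100),(368,86),(345,68)]),.0195),
'P':(c1([(183,122),(267,128),(262,185),(182,180)]),c2([(277,290),(308,322),(352,302),(318,268)]),.0225),
'C':(c3([(44,188),(76,197),(57,246),(22,235)]),c2([(645,402),(722,393),(745,430),(665,443)]),.032),
'box':(c1([(68,65),(293,90),(247,443),(18,415)]),c2([(238,243),(521,165),(634,275)]),.058),
'lid':(c3([(581,116),(723,93),(764,311),(620,334)]),None,.013)}
for n,(t,s,z) in obj.items():
    q=np.array([plane(T,p,z) for p in t])[:,:2]; ctr=q.mean(0)
    e=np.array([q[1]-q[0],q[2]-q[1],q[3]-q[2],q[0]-q[3]]); l=np.linalg.norm(e,axis=1)
    k=0 if l[0]+l[2]>l[1]+l[3] else 1
    v=e[k]-e[k+2]; print(n,'ctr',ctr.round(4),'edges',(l*1000).round(),'long yaw',np.degrees(np.arctan2(v[1],v[0])).round(1))
    if s is not None:
        pr=np.array([proj(S,[*p,z]) for p in q])
        out=[]
        for u in s:
            i=np.argmin(np.linalg.norm(pr-u,axis=1)); P,g=tri(T,t[i],S,u); out.append([i,*(P*1000).round(),round(g*1000,1)])
        print('   tri',out)
E
```

```text
A ctr [ 0.6753 -0.112 ] edges [45. 65. 45. 65.] long yaw -145.1
   tri [[np.int64(1), np.float64(715.0), np.float64(-112.0), np.float64(18.0), np.float64(0.0)], [np.int64(0), np.float64(689.0), np.float64(-75.0), np.float64(17.0), np.float64(0.8)], [np.int64(3), np.float64(634.0), np.float64(-111.0), np.float64(19.0), np.float64(4.4)], [np.int64(2), np.float64(660.0), np.float64(-148.0), np.float64(19.0), np.float64(3.5)]]
B ctr [ 0.4419 -0.1538] edges [47. 66. 44. 63.] long yaw 169.2
   tri [[np.int64(1), np.float64(471.0), np.float64(-185.0), np.float64(8.0), np.float64(1.7)], [np.int64(0), np.float64(475.0), np.float64(-135.0), np.float64(19.0), np.float64(3.7)], [np.int64(3), np.float64(413.0), np.float64(-125.0), np.float64(21.0), np.float64(2.4)], [np.int64(2), np.float64(408.0), np.float64(-171.0), np.float64(17.0), np.float64(4.5)]]
P ctr [0.6365 0.131 ] edges [70. 48. 67. 49.] long yaw -93.8
   tri [[np.int64(1), np.float64(657.0), np.float64(98.0), np.float64(10.0), np.float64(8.6)], [np.int64(0), np.float64(662.0), np.float64(165.0), np.float64(23.0), np.float64(1.8)], [np
[... 300 characters left out ...]
t64(30.0), np.float64(6.7)], [np.int64(2), np.float64(436.0), np.float64(418.0), np.float64(26.0), np.float64(2.5)], [np.int64(3), np.float64(451.0), np.float64(463.0), np.float64(30.0), np.float64(1.2)], [np.int64(0), np.float64(512.0), np.float64(438.0), np.float64(27.0), np.float64(2.6)]]
box ctr [0.5509 0.1812] edges [184. 287. 184. 286.] long yaw 173.0
   tri [[np.int64(1), np.float64(680.0), np.float64(74.0), np.float64(55.0), np.float64(7.9)], [np.int64(2), np.float64(397.0), np.float64(108.0), np.float64(51.0), np.float64(1.3)], [np.int64(3), np.float64(419.0), np.float64(292.0), np.float64(53.0), np.float64(0.9)]]
lid ctr [ 0.4828 -0.3914] edges [192. 292. 191. 291.] long yaw -171.1
```

```bash
cat >> h.py <<'E'
def go(x,y,z,closing=None,n=None):
    s=sense(); M=R.from_quat(s['eef_rot']).as_matrix(); p=s['position']
    d=tool(np.array([x,y,z])-p); yaw=np.degrees(np.arctan2(M[1,1],M[0,1]))
    print('tool shift mm',d.round(1),'len',np.linalg.norm(d).round(),'yaw now',yaw.round(1),'tilt',np.degrees(np.arccos(-M[2,2])).round(2))
    if closing is not None: print('roll units',(-(((closing-yaw)+180)%360-180)/5).round(2))
    if n: print('per row',(d/n).round(1))
E
python3 -c "
from h import *
go(.6753,-.112,.15,-55.1,14)"
```

```text
tool shift mm [ 617.5 -379.1   81.1] len 729.0 yaw now -73.9 tilt 0.08
roll units -3.75
per row [ 44.1 -27.1   5.8]
```

```bash
python3 -m creep '44 -27 6 0 85; 44 -27 6 0 85; 44 -27 6 0 85; 44 -27 6 0 85; 44 -27 6 0 85; 44 -27 6 0 85; 44 -27 6 0 85; 44 -27 6 0 85; 44 -27 6 0 85; 44 -27 6 0 85; 44 -27 6 0 85; 44 -27 6 0 85' 40; python3 -m creep '44 -27 5 0 85; 44 -27 5 0 85; 0 0 0 -1.9 85; 0 0 0 -1.85 85; 0 0 0 0 85'; python3 -c "
from h import *
go(.6753,-.112,.07,-55.1)"
```

```text
t: 1.6
position: [0.6056, -0.189, 0.1588]
eef_rot: [0.99, 0.14, -0.0, -0.0]
force: [0.5, -0.6, -0.1]
grip_width: 0.085
gripper_force: 0.0
t: 2.22
position: [0.674, -0.1141, 0.1488]
eef_rot: [0.954, 0.299, -0.0, -0.0]
force: [0.0, 0.4, 0.4]
grip_width: 0.0848
gripper_force: 0.0
tool shift mm [ 2.3 -0.9 78.8] len 79.0 yaw now -55.2 tilt 0.05
roll units -0.01
```

```bash
python3 -m creep '2 -1 50 0 85; 0 0 50 0 85; 0 0 30 0 85; 0 0 17 0 85; 0 0 0 0 85'; python3 -c "
from h import *
go(.6753,-.112,.001,-55.1)"
```

```text
t: 2.85
position: [0.6748, -0.1121, 0.0015]
eef_rot: [0.954, 0.299, -0.001, -0.0]
force: [-0.3, -1.0, 0.0]
grip_width: 0.0851
gripper_force: 0.0
tool shift mm [0.4 0.2 0.5] len 1.0 yaw now -55.2 tilt 0.09
roll units -0.02
```

```bash
python3 -m creep '0 0 1 0 62; 0 0 0 0 56; 0 0 0 0 50; 0 0 0 0 45; 0 0 0 0 45; 0 0 0 0 45; 0 0 0 0 45' 40
```

```text
t: 3.72
position: [0.6759, -0.112, 0.0025]
eef_rot: [0.954, 0.3, 0.001, 0.0]
force: [-1.1, 0.8, 6.4]
grip_width: 0.0484
gripper_force: 40.3
```

```bash
python3 -m creep '0 0 -10 0 42; 0 0 -20 0 42; 0 0 -30 0 42; 0 0 -40 0 42; 0 0 0 0 42' 40;  python3 -c "
from h import *
go(.5694,.2091,.1,-7,8)"
```

```text
t: 4.35
position: [0.6778, -0.1124, 0.1064]
eef_rot: [0.954, 0.3, 0.003, 0.002]
force: [0.9, 0.4, -0.4]
grip_width: 0.0489
gripper_force: 41.5
tool shift mm [  94.9 -325.8    5.3] len 339.0 yaw now -55.1 tilt 0.43
roll units -9.62
per row [ 11.9 -40.7   0.7]
```

```bash
python3 -m creep '12 -41 0 0 42; 12 -41 0 0 42; 12 -41 0 0 42; 12 -41 0 0 42; 12 -41 0 0 42; 12 -41 0 0 42; 12 -41 0 0 42; 12 -41 0 0 42; 0 0 0 -1.6 42; 0 0 0 -1.6 42; 0 0 0 -1.6 42; 0 0 0 -1.6 42' 40; python3 -m creep '0 0 0 -1.6 42; 0 0 0 -1.6 42; 0 0 0 0 42';  python3 -c "
from h import *
go(.5694,.2091,.1,-7)
snap('top','t1');snap('scene','s1')
T,S=load('t1'),load('s1')
cv2.imwrite('pics/c4.png',np.hstack([cv2.resize(cv2.imread('pics/t1.png')[130:240,170:270],(400,440)),cv2.resize(cv2.imread('pics/s1.png')[150:260,230:330],(400,440))]))"
```

```text
t: 5.85
position: [0.5662, 0.2118, 0.1015]
eef_rot: [0.833, 0.553, -0.0, 0.0]
force: [-0.1, -0.2, -2.4]
grip_width: 0.0488
gripper_force: 41.6
t: 6.22
position: [0.5663, 0.2116, 0.1014]
eef_rot: [0.75, 0.662, -0.0, -0.0]
force: [-0.6, -0.6, -0.5]
grip_width: 0.0488
gripper_force: 41.6
tool shift mm [-2.1  3.3  1.4] len 4.0 yaw now -7.2 tilt 0.02
roll units -0.03
```

View pics/c4.png

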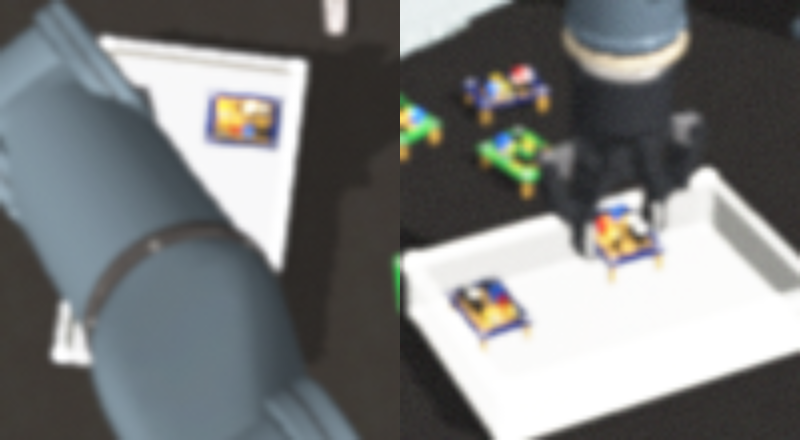

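The board is held level over the box, centred in the right panel at (628,235). Lowering it now.

```bash
python3 -m creep '-2 3 30 0 42; 0 0 30 0 42; 0 0 20 0 42; 0 0 9 0 42; 0 0 3 0 42; 0 0 3 0 42; 0 0 0 0 42' 40
```

```text
t: 7.2
position: [0.5695, 0.2096, 0.0068]
eef_rot: [0.75, 0.662, 0.0, 0.0]
force: [-0.1, -0.2, -1.9]
grip_width: 0.0487
gripper_force: 41.6
```

Just above the floor, so a little further, then release to a moderate opening and lift.

```bash
python3 -m creep '0 0 1.2 0 42; 0 0 0 0 52; 0 0 0 0 58; 0 0 0 0 62; 0 0 0 0 62; 0 0 -15 0 62; 0 0 -35 0 62; 0 0 -50 0 62; 0 0 0 0 85' 40;  python3 -c "
from h import *
go(.4419,-.1538,.11,-100.8,10)"
```

```text
t: 8.32
position: [0.5715, 0.2108, 0.11]
eef_rot: [0.75, 0.662, 0.004, 0.001]
force: [0.3, -0.2, -0.1]
grip_width: 0.0777
gripper_force: 0.0
tool shift mm [-377.8  -83.4   -2.1] len 387.0 yaw now -7.1 tilt 0.44
roll units 18.74
per row [-37.8  -8.3  -0.2]
```

```bash
python3 -m creep '-38 -8 0 0 85; -38 -8 0 0 85; -38 -8 0 0 85; -38 -8 0 0 85; -38 -8 0 0 85; -38 -8 0 0 85; -38 -8 0 0 85; -38 -8 0 0 85; -38 -8 0 0 85; -38 -8 0 0 85; 0 0 0 1.9 85; 0 0 0 1.9 85' 40; python3 -m creep '0 0 0 1.9 85; 0 0 0 1.9 85; 0 0 0 1.9 85; 0 0 0 1.9 85; 0 0 0 1.9 85; 0 0 0 1.9 85; 0 0 0 1.9 85; 0 0 0 1.6 85; 0 0 0 0 85'; python3 -c "
from h import *
go(.4419,-.1538,.001,-100.8)
t=snap('top','t2');snap('scene','s2')
cv2.imwrite('pics/c5.png',np.hstack([cv2.resize(cv2.imread('pics/t2.png')[130:240,170:270],(400,440)),cv2.resize(cv2.imread('pics/s2.png')[150:260,230:330],(400,440))]))"
```

```text
t: 9.82
position: [0.4422, -0.1584, 0.1051]
eef_rot: [0.85, 0.526, -0.0, -0.0]
force: [0.5, 0.2, 0.2]
grip_width: 0.085
gripper_force: 0.0
t: 10.95
position: [0.4427, -0.1574, 0.1051]
eef_rot: [0.996, -0.092, -0.0, 0.0]
force: [0.2, -0.3, -0.2]
grip_width: 0.0851
gripper_force: 0.0
tool shift mm [ -1.4  -3.4 104.1] len 104.0 yaw now -100.5 tilt 0.02
roll units 0.05
```

View pics/c5.png

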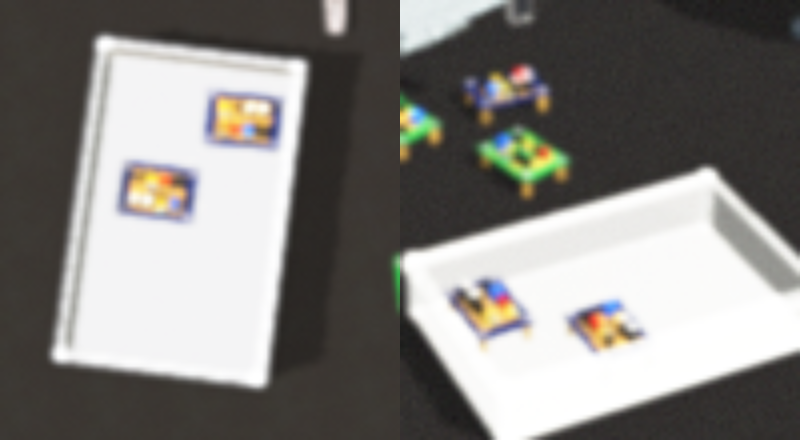

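The board is flat in the box at left-panel (157,192), clear of the packed board. Next is board B, with a reduced opening because of the nearby green board.

```bash
python3 -m creep '-1 -3 40 0 72; 0 0 30 0 70; 0 0 20 0 70; 0 0 13 0 70; 0 0 0 0 70; 0 0 0 0 58; 0 0 0 0 52; 0 0 0 0 45; 0 0 0 0 45; 0 0 0 0 45' 40; python3 -m creep '0 0 -5 0 42; 0 0 -20 0 42; 0 0 -35 0 42; 0 0 -45 0 42; 0 0 0 0 42'; python3 -c "
from h import *
go(.4664,.1493,.105,-7,8)"
```

```text
t: 12.3
position: [0.4429, -0.1546, 0.003]
eef_rot: [0.996, -0.092, 0.001, 0.0]
force: [-0.6, 0.6, 7.3]
grip_width: 0.0488
gripper_force: 39.9
t: 12.92
position: [0.4441, -0.155, 0.1102]
eef_rot: [0.996, -0.092, 0.003, 0.0]
force: [-0.1, 0.4, -0.8]
grip_width: 0.0484
gripper_force: 41.5
tool shift mm [ -34.1 -303.2    4.9] len 305.0 yaw now -100.6 tilt 0.34
roll units -18.72
per row [ -4.3 -37.9   0.6]
```

```bash
python3 -m creep '-4 -38 0 0 42; -4 -38 0 0 42; -4 -38 0 0 42; -4 -38 0 0 42; -4 -38 0 0 42; -4 -38 0 0 42; -4 -38 0 0 42; -4 -38 0 0 42; 0 0 0 -1.8 42; 0 0 0 -1.8 42' 40; python3 -m creep '0 0 0 -1.9 42; 0 0 0 -1.9 42; 0 0 0 -1.9 42; 0 0 0 -1.9 42; 0 0 0 -1.9 42; 0 0 0 -1.9 42; 0 0 0 -1.9 42; 0 0 0 -1.8 42; 0 0 0 0 42; 0 0 0 0 42' ;  python3 -c "
from h import *
go(.4664,.1493,.006,-7)"
```

```text
t: 14.18
position: [0.4662, 0.1509, 0.1064]
eef_rot: [0.998, 0.068, -0.001, 0.0]
force: [-0.1, -0.5, -1.2]
grip_width: 0.0483
gripper_force: 41.6
t: 15.42
position: [0.4666, 0.1501, 0.1068]
eef_rot: [0.751, 0.661, -0.0, -0.0]
force: [0.6, 1.0, -0.7]
grip_width: 0.0487
gripper_force: 41.6
tool shift mm [-8.000e-01 -1.000e-01  1.008e+02] len 101.0 yaw now -7.3 tilt 0.04
roll units -0.06
```

```bash
python3 -m creep '-1 0 35 0 42; 0 0 30 0 42; 0 0 20 0 42; 0 0 9 0 42; 0 0 4 0 42; 0 0 2.5 0 42; 0 0 0 0 42' 40; python3 -m creep '0 0 0 0 52; 0 0 0 0 58; 0 0 0 0 62; 0 0 0 0 62; 0 0 -15 0 62; 0 0 -35 0 62; 0 0 -50 0 62; 0 0 0 0 85';  python3 -c "
from h import *
go(.4749,.4264,.105,68.2,6)"
```

```text
t: 16.3
position: [0.467, 0.1493, 0.007]
eef_rot: [0.75, 0.662, 0.0, 0.0]
force: [0.1, -0.2, 0.0]
grip_width: 0.0484
gripper_force: 41.6
t: 17.3
position: [0.4686, 0.15, 0.1097]
eef_rot: [0.75, 0.662, 0.003, 0.001]
force: [0.8, 0.1, -0.1]
grip_width: 0.078
gripper_force: 0.0
tool shift mm [275.1 -28.1   5.4] len 277.0 yaw now -7.1 tilt 0.34
roll units -15.07
per row [45.8 -4.7  0.9]
```

```bash
python3 -m creep '46 -5 1 0 85; 46 -5 1 0 85; 46 -5 1 0 85; 46 -5 1 0 85; 46 -5 1 0 85; 46 -5 1 0 85; 0 0 0 -1.9 85; 0 0 0 -1.9 85; 0 0 0 -1.9 85; 0 0 0 -1.9 85; 0 0 0 -1.9 85; 0 0 0 -1.9 85' 40; python3 -m creep '0 0 0 -1.9 85; 0 0 0 -1.8 85; 0 0 0 0 85' ;  python3 -c "
from h import *
go(.4749,.4264,.004,68.2)"
```

```text
t: 18.8
position: [0.4708, 0.4264, 0.0995]
eef_rot: [0.34, 0.94, -0.001, -0.0]
force: [-0.1, -0.0, 0.3]
grip_width: 0.0849
gripper_force: 0.0
t: 19.18
position: [0.4709, 0.4263, 0.0995]
eef_rot: [0.188, 0.982, -0.0, -0.001]
force: [-0.6, 0.3, 0.3]
grip_width: 0.0852
gripper_force: 0.0
tool shift mm [-3.8  1.7 95.5] len 96.0 yaw now 68.3 tilt 0.09
roll units 0.03
```

```bash
python3 -m creep '-4 2 40 0 85; 0 0 30 0 85; 0 0 15 0 85; 0 0 10 0 85; 0 0 0 0 70; 0 0 0 0 56; 0 0 0 0 48; 0 0 0 0 40; 0 0 0 0 38; 0 0 0 0 38; 0 0 0 0 38' 50; python3 -m creep '0 0 -5 0 36; 0 0 -20 0 36; 0 0 -35 0 36; 0 0 -45 0 36; 0 0 0 0 36'; python3 -c "
from h import *
go(.4766,.2327,.11,-7,5)"
```

```text
t: 20.55
position: [0.4762, 0.4282, 0.0069]
eef_rot: [0.188, 0.982, 0.001, 0.001]
force: [0.1, 1.0, 5.8]
grip_width: 0.0431
gripper_force: 52.0
t: 21.18
position: [0.4767, 0.4291, 0.1155]
eef_rot: [0.188, 0.982, 0.003, 0.002]
force: [0.9, 0.6, -2.7]
grip_width: 0.0431
gripper_force: 51.4
tool shift mm [ -72.3 -182.7    4.5] len 197.0 yaw now 68.4 tilt 0.39
roll units 15.08
per row [-14.5 -36.5   0.9]
```

```bash
python3 -m creep '-14 -36 0 0 36; -14 -36 0 0 36; -14 -36 0 0 36; -14 -36 0 0 36; -14 -36 0 0 36; 0 0 0 1.9 36; 0 0 0 1.9 36; 0 0 0 1.9 36; 0 0 0 1.9 36; 0 0 0 1.9 36; 0 0 0 1.9 36' 50; python3 -m creep '0 0 0 1.9 36; 0 0 0 1.8 36; 0 0 0 0 36; 0 0 0 0 36'; python3 -c "
from h import *
go(.4766,.2327,.010,-7)
d=snap('top','t3');d=snap('scene','s3')
cv2.imwrite('pics/c6.png',np.hstack([cv2.resize(cv2.imread('pics/t3.png')[130:240,170:270],(400,440)),cv2.resize(cv2.imread('pics/s3.png')[150:260,230:330],(400,440))]))"
```

```text
t: 22.55
position: [0.4739, 0.2338, 0.1106]
eef_rot: [0.635, 0.772, -0.0, -0.0]
force: [-0.4, 0.1, -2.5]
grip_width: 0.043
gripper_force: 51.6
t: 23.05
position: [0.4741, 0.234, 0.1106]
eef_rot: [0.748, 0.663, -0.0, -0.0]
force: [-0.9, -0.4, -2.8]
grip_width: 0.043
gripper_force: 51.5
tool shift mm [ -1.    2.6 100.6] len 101.0 yaw now -6.9 tilt 0.02
roll units 0.02
```

View pics/c6.png

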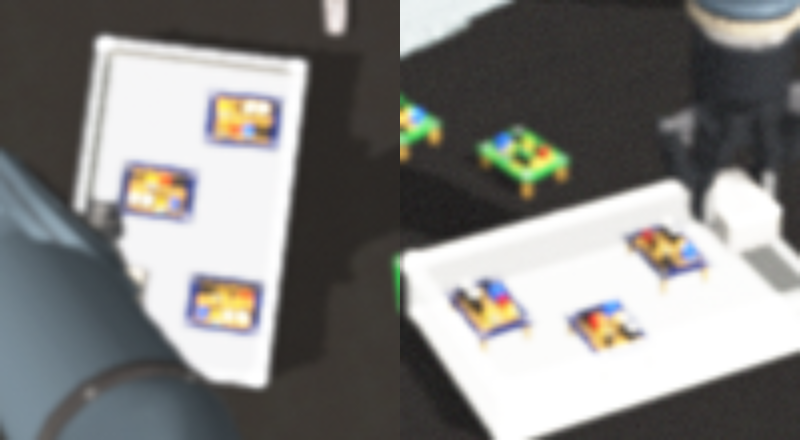

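Both boards are flat and clear, with B at left-panel (225,305), and the cartridge is held upright. Lowering it into the free corner.

```bash
python3 -m creep '-1 3 35 0 36; 0 0 30 0 36; 0 0 20 0 36; 0 0 9 0 36; 0 0 4 0 36; 0 0 2.5 0 36; 0 0 0 0 36' 50; python3 -m creep '0 0 0 0 46; 0 0 0 0 54; 0 0 0 0 58; 0 0 0 0 58; 0 0 -15 0 58; 0 0 -35 0 58; 0 0 -50 0 58; 0 0 -30 0 85';  python3 -c "
from h import *
go(.4828,-.3914,.14,-81.1,14)"
```

```text
t: 24.02
position: [0.4775, 0.2328, 0.0105]
eef_rot: [0.75, 0.662, 0.0, 0.0]
force: [-0.1, 0.1, -2.4]
grip_width: 0.0436
gripper_force: 51.6
t: 25.02
position: [0.4777, 0.2331, 0.1434]
eef_rot: [0.75, 0.662, 0.001, 0.0]
force: [0.5, -0.8, -0.8]
grip_width: 0.0743
gripper_force: 0.0
tool shift mm [-619.1   82.3    2.5] len 625.0 yaw now -7.1 tilt 0.16
roll units 14.8
per row [-44.2   5.9   0.2]
```

```bash
python3 -m creep '-44 6 0 0 85; -44 6 0 0 85; -44 6 0 0 85; -44 6 0 0 85; -44 6 0 0 85; -44 6 0 0 85; -44 6 0 0 85; -44 6 0 0 85; 0 0 0 1.85 85; 0 0 0 1.85 85; 0 0 0 1.85 85; 0 0 0 1.85 85' 50; python3 -m creep '0 0 0 1.85 85; 0 0 0 1.85 85; 0 0 0 1.85 85; 0 0 0 1.85 85'; python3 - <<'E'
from h import *
d=snap('top','t4');d=snap('scene','s4')
print(sense()['position'])
a=cv2.resize(cv2.imread('pics/t4.png')[125:265,140:440],None,fx=2.6,fy=2.6,interpolation=cv2.INTER_CUBIC)
b=cv2.resize(cv2.imread('pics/s4.png')[125:180,165:285],None,fx=4,fy=4,interpolation=cv2.INTER_CUBIC)
o=np.zeros((a.shape[0]+b.shape[0],a.shape[1],3),np.uint8);o[:a.shape[0]]=a;o[a.shape[0]:,:b.shape[1]]=b
cv2.imwrite('pics/c7.png',o);print(o.shape,a.shape)
E
```

```text
t: 26.52
position: [0.4813, -0.1224, 0.1411]
eef_rot: [0.922, 0.387, 0.0, 0.0]
force: [0.2, 0.1, -0.6]
grip_width: 0.0852
gripper_force: 0.0
t: 27.02
position: [0.4814, -0.1222, 0.1411]
eef_rot: [0.997, 0.075, 0.0, -0.0]
force: [0.3, -0.9, 0.3]
grip_width: 0.0849
gripper_force: 0.0
[ 0.48143502 -0.12219495  0.14098729]
(584, 780, 3) (364, 780, 3)
```

View pics/c7.png

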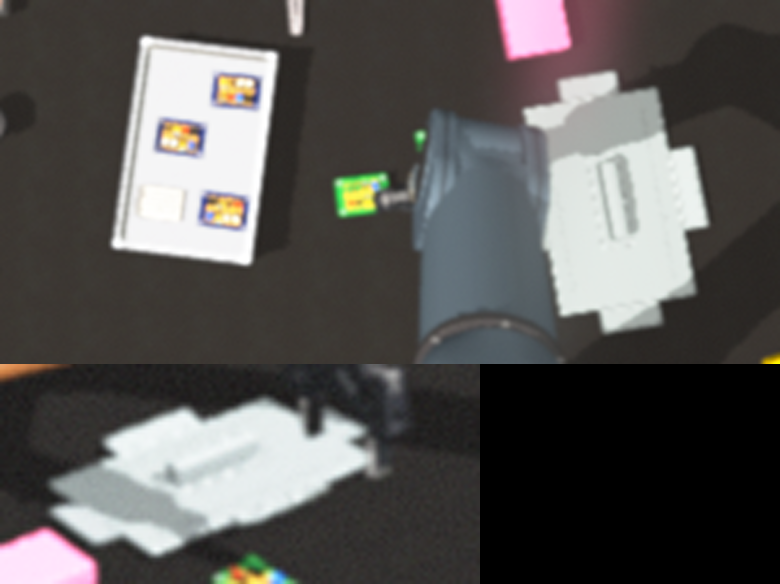

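Box contents look right: four items in the box crop, with no contact. The lid plate corners are now at (524,108), (657,88), (695,294) and (562,316), so it hasn't moved. The bar runs from (606,158) to (620,240).

```bash
python3 - <<'E'
from h import *
T,S=load('t4'),load('s4')
a=lambda L:np.array(L)/2.6+[139.7,124.7]; b=lambda L:np.array(L)/4+[164.6,124.6]
q=np.array([plane(T,p,.013)[:2] for p in a([(524,108),(657,88),(695,294),(562,316)])]);print(q.mean(0)); v=q[0]+q[1]-q[2]-q[3];print(np.degrees(np.arctan2(v[1],v[0])))
e=[plane(T,p,.041)[:2] for p in a([(606,158),(621,240)])];print('bar',np.mean(e,0),e[0]-e[1],np.degrees(np.arctan2(*(e[0]-e[1])[::-1])))
for t,s in zip(a([(606,158),(621,240)]),b([(172,104),(256,76)])): print(tri(T,t,S,s))
go(*q.mean(0),.08,np.degrees(np.arctan2(v[1],v[0]))-90,6)
# packed check
for n,r in(('A',(150,115,215,165)),('cart',(130,180,195,228)),('B',(190,185,255,235))):
    x0,y0,x1,y1=[int(k/2.6)+o for k,o in zip(r,(140,125,140,125))]
    c=cv2.cvtColor(T['color'],cv2.COLOR_RGB2HSV)[y0:y1,x0:x1]; m=((c[...,1]>(60 if n!='cart' else 12))).astype(np.uint8)
    c=max(cv2.findContours(m,0,1)[0],key=cv2.contourArea);rr=cv2.minAreaRect(c); u=np.add(rr[0],[x0,y0]); p=plane(T,u,.0225 if n!='cart' else .035)[:2]-[.5509,.1812]
    print(n,rr[1],'box frame',[.9925*p[0]-.1219*p[1],.1219*p[0]+.9925*p[1]])
E
```

```text
[ 0.48334182 -0.39161388]
8.926887532015334
bar [ 0.48416769 -0.38846948] [0.11212206 0.01748891] 8.865612313380714
(array([ 0.53914289, -0.38017447,  0.0360277 ]), np.float64(0.0037188708144443652))
(array([ 0.42744377, -0.40121241,  0.0270101 ]), np.float64(0.0019212055868173218))
tool shift mm [-39.4 266.5  60.9] len 276.0 yaw now -81.2 tilt 0.05
roll units -0.02
per row [-6.6 44.4 10.2]
A (10.0, 17.0) box frame [np.float64(0.01791832377827588), np.float64(0.02783328117104623)]
cart (1.697749376296997, 8.973817825317383) box frame [np.float64(-0.07823710969135593), np.float64(0.07007207005425248)]
B (18.11077308654785, 10.380563735961914) box frame [np.float64(-0.07813776956466491), np.float64(-0.04456861781457513)]
```

```bash
python3 -m creep '-6 44 2 0 80; -6 44 2 0 80; -6 44 2 0 80; -6 44 2 0 80; -6 44 2 0 80; -8 46 2 0 80; 0 0 0 0 80; 0 0 0 0 80' 80; python3 -c "
from h import *
go(.4837,-.3905,.018,-81.1)"
```

```text
t: 28.12
position: [0.4849, -0.3905, 0.1283]
eef_rot: [0.997, 0.079, 0.0, -0.001]
force: [-0.1, -0.2, -0.6]
grip_width: 0.08
gripper_force: 0.0
tool shift mm [ -1.2  -0.  110.3] len 110.0 yaw now -81.0 tilt 0.07
roll units 0.03
```

```bash
python3 -m creep '-1 0 45 0 80; 0 0 40 0 70; 0 0 25 0 60; 0 0 0 0 40; 0 0 0 0 30; 0 0 0 0 20; 0 0 0 0 15; 0 0 0 0 15; 0 0 0 0 15; 0 0 0 0 15' 80; python3 -m creep '0 0 -3 0 15; 0 0 -5 0 15; 0 0 -15 0 15; 0 0 0 0 15; 0 0 0 0 15'; python3 -c "
from h import *
go(.5509,.1812,.14,-97,14)"
```

```text
t: 29.38
position: [0.485, -0.3913, 0.02]
eef_rot: [0.997, 0.078, 0.001, 0.001]
force: [-0.7, 3.9, 7.7]
grip_width: 0.0202
gripper_force: 78.8
t: 30.0
position: [0.4839, -0.3914, 0.0413]
eef_rot: [0.997, 0.078, 0.0, 0.0]
force: [-0.0, 0.2, -5.4]
grip_width: 0.0207
gripper_force: 78.8
tool shift mm [ 154.7 -555.3  -98.8] len 585.0 yaw now -81.1 tilt 0.01
roll units 3.18
per row [ 11.1 -39.7  -7.1]
```

```bash
python3 -m creep '0 0 -20 0 15; 0 0 -30 0 15; 0 0 -30 0 15; 0 0 -20 0 15; 0 0 0 1 15; 0 0 0 1 15; 0 0 0 1.2 15; 0 0 0 0 15' 100; python3 -c "
from h import *
go(.5509,.1812,.14,-97,18)"
```

```text
t: 31.0
position: [0.4837, -0.391, 0.1406]
eef_rot: [0.998, -0.062, -0.0, -0.0]
force: [-0.8, -0.2, -5.4]
grip_width: 0.0195
gripper_force: 103.8
tool shift mm [  -3.6 -576.1    0.8] len 576.0 yaw now -97.1 tilt 0.06
roll units -0.01
per row [ -0.2 -32.    0. ]
```

```bash
python3 -m creep '0 -20 0 0 15; 0 -32 0 0 15; 0 -35 0 0 15; 0 -35 0 0 15; 0 -35 0 0 15; 0 -35 0 0 15; 0 -35 0 0 15; 0 -35 0 0 15; 0 -35 0 0 15; 0 -35 0 0 15; 0 -35 0 0 15; 0 -35 0 0 15'; python3 -m creep '-1 -35 0 0 15; -1 -35 0 0 15; -1 -35 0 0 15; -1 -35 0 0 15; 0 -24 0 0 15; 0 -10 0 0 15; 0 0 0 0 15; 0 0 0 0 15'; python3 - <<'E'
from h import *
go(.5509,.1812,.14,-97)
d=snap('top','t5');d=snap('scene','s5')
a=cv2.resize(cv2.imread('pics/t5.png')[105:255,130:300],None,fx=2.3,fy=2.3,interpolation=cv2.INTER_CUBIC)
b=cv2.resize(cv2.imread('pics/s5.png')[110:290,200:380],(400,345),interpolation=cv2.INTER_CUBIC)
cv2.imwrite('pics/c8.png',np.hstack([a,b]))
E
```

```text
t: 32.5
position: [0.5333, 0.0096, 0.1412]
eef_rot: [0.998, -0.06, -0.0, -0.0]
force: [0.4, -0.2, -5.0]
grip_width: 0.0199
gripper_force: 103.7
t: 33.5
position: [0.5512, 0.1789, 0.1411]
eef_rot: [0.998, -0.063, -0.0, 0.001]
force: [0.3, -0.6, -4.9]
grip_width: 0.0202
gripper_force: 103.7
tool shift mm [-0.6 -2.2  1.1] len 3.0 yaw now -97.2 tilt 0.06
roll units -0.04
```

View pics/c8.png

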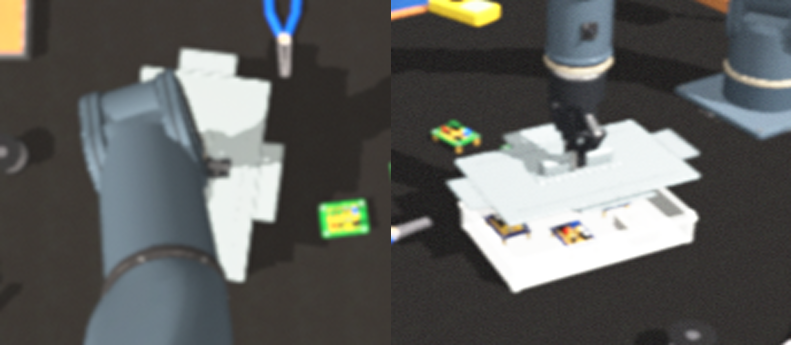

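The lid hangs level above the box; plate corners are at left-panel (140,66), (270,81) and (243,281). The fit is ±1.5 mm, so I'll refine both poses with sub-pixel edges.

```bash
cat >> h.py <<'E'
from scipy.ndimage import map_coordinates
def edge(d,C,yaw,axis,off,z,spans):
    """subpixel mean offset of the edge at axis('x'/'y')=off in body frame; returns measured signed offsets (mm) median, std, n, mean along"""
    g=cv2.cvtColor(d['color'],cv2.COLOR_RGB2GRAY).astype(float)
    x=np.array([np.cos(yaw),np.sin(yaw)]); y=np.array([-x[1],x[0]])
    n,t=(x,y) if axis=='x' else (y,x)
    o=np.linspace(-.012,.012,61)*1; s=np.sign(off); res=[]
    for a,b in spans:
        for k in np.arange(a,b,.004):
            P=[proj(d,[*(np.array(C)+n*(off+s*q)+t*k),z]) for q in o]
            v=map_coordinates(g,np.array(P).T[::-1],order=1); gr=-np.gradient(cv2.GaussianBlur(v[None],(9,1),2)[0]); 
            w=np.clip(gr,0,None); i=np.argmax(w)
            if w[i]<1: continue
            j=slice(max(0,i-10),i+11); res.append(s*off+(o[j]*w[j]).sum()/w[j].sum())
    r=np.array(res)*1000; return np.median(r).round(2),r.std().round(2),len(r)
E
python3 - <<'E'
from h import *
T=load('top0'); C=[.5509,.1812]; y=np.radians(-7)
for ax,off,z,sp in(('x',.141,.058,[(-.08,.08)]),('x',-.141,.058,[(-.08,.08)]),('x',-.141,0,[(-.08,.08)]),('y',.089,.058,[(-.13,.13)]),('y',-.089,.058,[(-.13,.13)]),('y',-.089,0,[(-.13,.13)])):
    print('box',ax,off,z,edge(T,C,y,ax,off,z,sp), [edge(T,C,y,ax,off,z,[(a,b)])[0] for a,b in((-.07,-.03),(.03,.07))])
T=load('t5'); s=sense(); C=s['position'][:2]; y=np.radians(-7.15)
for ax,off,sp in(('x',.146,[(-.09,-.05),(.05,.09)]),('x',-.146,[(-.09,-.05)]),('y',-.094,[(-.14,-.07),(.07,.14)]),('y',.094,[(.1,.14)])):
    print('lid',ax,off,edge(T,C,y,ax,off,.133,sp))
E
```

```text
box x 0.141 0.058 (np.float64(145.26), np.float64(0.44), 40) [np.float64(145.59), np.float64(145.09)]
box x -0.141 0.058 (np.float64(146.79), np.float64(0.37), 40) [np.float64(146.86), np.float64(146.93)]
box x -0.141 0 (np.float64(148.34), np.float64(0.36), 40) [np.float64(148.24), np.float64(148.32)]
box y 0.089 0.058 (np.float64(96.22), np.float64(0.4), 65) [np.float64(96.18), np.float64(96.39)]
box y -0.089 0.058 (np.float64(93.64), np.float64(0.4), 65) [np.float64(93.83), np.float64(93.61)]
box y -0.089 0 (np.float64(89.97), np.float64(0.44), 65) [np.float64(89.92), np.float64(89.92)]
lid x 0.146 (np.float64(146.18), np.float64(0.55), 20)
lid x -0.146 (np.float64(147.59), np.float64(4.64), 8)
lid y -0.094 (np.float64(96.12), np.float64(0.47), 36)
lid y 0.094 (np.float64(94.27), np.float64(1.09), 7)
```

```bash
python3 -c "
from h import *
go(.5509,.1835,.085,-96.9)"; python3 -m creep '-1 -4.5 20 0 15; 0 0 20 0 15; 0 0 10 0 15; 0 0 5 0 15; 0 0 0 0 15; 0 0 0 0 15'; python3 -c "
from h import *
go(.5509,.1835,.07,-96.9)"
```

```text
tool shift mm [-0.9 -4.3 56.2] len 56.0 yaw now -97.2 tilt 0.03
roll units -0.06
t: 34.35
position: [0.5512, 0.1853, 0.0867]
eef_rot: [0.998, -0.062, 0.0, -0.0]
force: [0.2, 0.3, -5.0]
grip_width: 0.0195
gripper_force: 103.8
tool shift mm [-0.1  1.9 16.7] len 17.0 yaw now -97.1 tilt 0.06
roll units -0.04
```

```bash
python3 -m creep '0 1.8 4 -0.05 15; 0 0 2 0 15; 0 0 2 0 15; 0 0 2 0 15; 0 0 0 0 15'; python3 -c "
from h import *
go(.5509,.1835,.07,-96.9)"
```

```text
t: 34.98
position: [0.5504, 0.1835, 0.0759]
eef_rot: [0.998, -0.06, -0.0, 0.0]
force: [0.2, 0.6, -4.8]
grip_width: 0.02
gripper_force: 103.8
tool shift mm [ 0.5 -0.   5.9] len 6.0 yaw now -96.8 tilt 0.02
roll units 0.01
```

Plug is about 2 mm into the mouth with no contact force. Continuing.

```bash
python3 -m creep '0 0 2 0 15; 0 0 2 0 15; 0 0 1 0 15; 0 0 0 0 15; 0 0 0 0 15'; python3 -m creep '0 0 1 0 15; 0 0 1 0 15; 0 0 1 0 15; 0 0 0 0 15'
```

```text
t: 35.6
position: [0.5506, 0.1835, 0.0711]
eef_rot: [0.998, -0.06, 0.0, -0.0]
force: [0.3, -0.1, -4.9]
grip_width: 0.0198
gripper_force: 103.8
t: 36.1
position: [0.5507, 0.1835, 0.07]
eef_rot: [0.998, -0.06, 0.0, -0.0]
force: [-6.8, -1.7, 18.4]
grip_width: 0.0199
gripper_force: 107.0
```

The lid is seated: TCP height 70 mm exactly as predicted, with contact force. I release it, shut the fingers above, and start with the −y flap.

```bash
python3 -m creep '0 0 -3 0 25; 0 0 0 0 45; 0 0 0 0 50; 0 0 -30 0 50; 0 0 -40 0 20; 0 0 0 0 0; 0 40 0 0 0; 0 40 0 0 0; 0 40 0 0 0; 0 2 0 0 0; 0 0 0 0 0' 40; python3 - <<'E'
from h import *
s=sense();L=np.array([.5507,.1835]);p=s['position'][:2]-L;print('lid frame',.9925*p[0]-.1219*p[1],.1219*p[0]+.9925*p[1],s['position'][2])
d=snap('top','t6');d=snap('scene','s6')
a=cv2.resize(cv2.imread('pics/t6.png')[105:255,130:300],None,fx=2.3,fy=2.3,interpolation=cv2.INTER_CUBIC)
b=cv2.resize(cv2.imread('pics/s6.png')[110:290,200:380],(400,345),interpolation=cv2.INTER_CUBIC)
cv2.imwrite('pics/c9.png',np.hstack([a,b]))
E
```

```text
t: 37.48
position: [0.5359, 0.0628, 0.1406]
eef_rot: [0.998, -0.06, -0.0, -0.0]
force: [0.1, 1.1, 0.1]
grip_width: 0.0001
gripper_force: 0.0
lid frame 1.2822798654936463e-06 -0.12156778377491062 0.14056725304886986
```

View pics/c9.png

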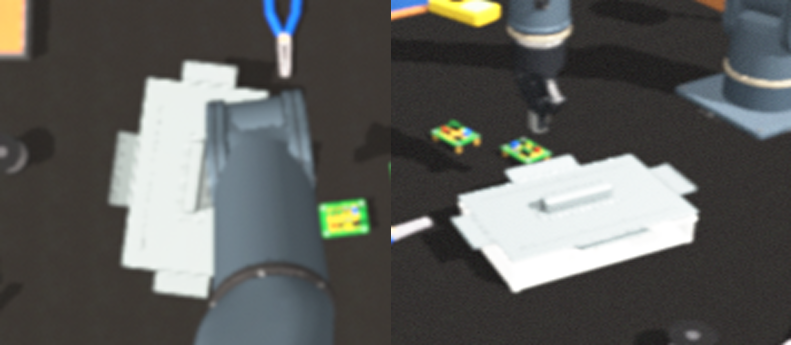

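The lid sits flush on the rim with its flaps out. The gripper is above the −y flap at left-panel (265,165), clear of the green boards.

```bash
python3 -m creep '0 0 40 0 0; 0 0 20 0 0; 0 0 10 0 0; 0 0 10 0 0; 0 0 10 0 0; 0 0 8 0 0; 0 0 8 0 0; 0 0 4 0 0; 0 0 0 0 0'; python3 -m creep '0 -3 0 0 0; 0 -3 0 0 0; 0 -2 0 0 0; 0 0 0 0 0'
```

```text
t: 38.7
position: [0.5358, 0.0623, 0.0308]
eef_rot: [0.998, -0.06, -0.0, 0.0]
force: [1.0, -0.8, 0.6]
grip_width: 0.0002
gripper_force: 0.0
t: 39.2
position: [0.5369, 0.0707, 0.0311]
eef_rot: [0.998, -0.06, 0.0, -0.0]
force: [-0.3, -0.0, -0.6]
grip_width: -0.0
gripper_force: 0.4
```

```bash
python3 -m creep '0 -2 0 0 0; 0 -2 0 0 0; 0 0 0 0 0'; python3 -m creep '0 -2 0 0 0; 0 -1 0 0 0; 0 0 0 0 0'; python3 -m creep '0 -1 0 0 0; 0 -1 0 0 0; 0 0 0 0 0'
```

```text
t: 39.58
position: [0.5374, 0.0746, 0.0311]
eef_rot: [0.998, -0.06, -0.0, -0.0]
force: [-0.6, -2.1, -0.6]
grip_width: -0.0
gripper_force: 0.8
t: 39.95
position: [0.5373, 0.0767, 0.031]
eef_rot: [0.998, -0.06, -0.0, 0.0]
force: [-1.4, -4.8, -0.7]
grip_width: 0.0001
gripper_force: 2.4
t: 40.33
position: [0.5373, 0.0768, 0.031]
eef_rot: [0.998, -0.061, -0.001, 0.001]
force: [-2.0, -10.7, 0.4]
grip_width: -0.0001
gripper_force: 5.2
```

Contact with a hard stop (10.7 N, no further travel), so the −y flap is folded. Now the +x end.

```bash
python3 -m creep '0 8 0 0 0; 0 10 0 0 0; 0 0 -40 0 0; 0 0 -50 0 0; 43 -30 0 0 0; 43 -30 0 0 0; 43 -30 0 0 0; 43 -34 0 0 0; 0 0 0 0 0'; python3 - <<'E'
from h import *
s=sense();L=np.array([.5507,.1835]);p=s['position'][:2]-L;print('lid frame',.9925*p[0]-.1219*p[1],.1219*p[0]+.9925*p[1],s['position'][2])
E
```

```text
t: 41.45
position: [0.7236, 0.1673, 0.1199]
eef_rot: [0.998, -0.058, 0.0, -0.001]
force: [-0.6, 0.3, -0.4]
grip_width: 0.0001
gripper_force: 0.0
lid frame 0.1735335494425503 0.005019314958414602 0.11990403334532933
```

```bash
python3 -m creep '-1 4 30 0 0; 0 0 15 0 0; 0 0 10 0 0; 0 0 10 0 0; 0 0 10 0 0; 0 0 8 0 0; 0 0 6 0 0; 0 0 0 0 0'; python3 -m creep '-3 0 0 0 0; -2 0 0 0 0; -2 0 0 0 0; -2 0 0 0 0; 0 0 0 0 0';python3 -m creep '-2 0 0 0 0; -1 0 0 0 0; -1 0 0 0 0; 0 0 0 0 0'
```

```text
t: 42.45
position: [0.7197, 0.1601, 0.0313]
eef_rot: [0.998, -0.06, -0.0, 0.0]
force: [0.4, -0.1, 0.5]
grip_width: 0.0
gripper_force: 0.3
t: 43.08
position: [0.7107, 0.1613, 0.0321]
eef_rot: [0.998, -0.06, -0.0, 0.0]
force: [0.1, 0.1, 0.9]
grip_width: -0.0002
gripper_force: 0.3
t: 43.58
position: [0.7069, 0.1617, 0.0321]
eef_rot: [0.998, -0.06, -0.0, 0.0]
force: [1.5, -0.7, -1.8]
grip_width: -0.0003
gripper_force: 0.6
```

```bash
python3 -m creep '-1 0 0 0 0; -1 0 0 0 0; 0 0 0 0 0';python3 -m creep '-1 0 0 0 0; -1 0 0 0 0; 0 0 0 0 0';python3 -m creep '-1 0 0 0 0; 0 0 0 0 0'
```

```text
t: 43.95
position: [0.7057, 0.1618, 0.0323]
eef_rot: [0.998, -0.06, 0.001, -0.0]
force: [5.5, -0.2, -2.4]
grip_width: 0.0001
gripper_force: 2.5
t: 44.32
position: [0.7057, 0.1619, 0.033]
eef_rot: [0.998, -0.06, 0.003, -0.0]
force: [10.1, -0.9, -1.7]
grip_width: -0.0004
gripper_force: 5.1
t: 44.58
position: [0.7057, 0.1618, 0.0334]
eef_rot: [0.998, -0.06, 0.004, -0.0]
force: [13.2, -1.4, -2.9]
grip_width: 0.0002
gripper_force: 6.4
```

```bash
python3 -m creep '8 0 0 0 0; 10 0 0 0 0; 0 0 -40 0 0; 0 0 -48 0 0; -43 -30 0 0 0; -43 -30 0 0 0; -43 -30 0 0 0; -43 -32 0 0 0; 0 0 0 0 0'; python3 - <<'E'
from h import *
s=sense();L=np.array([.5507,.1835]);p=s['position'][:2]-L;print('lid frame',.9925*p[0]-.1219*p[1],.1219*p[0]+.9925*p[1],s['position'][2])
E
```

```text
t: 45.7
position: [0.5595, 0.3068, 0.1199]
eef_rot: [0.998, -0.056, -0.002, -0.001]
force: [0.1, -0.7, 0.6]
grip_width: 0.0001
gripper_force: 0.0
lid frame -0.006259809762911801 0.12348369626511776 0.11991109016720275
```

```bash
python3 -m creep '4 0 30 0.1 0; 0 0 15 0 0; 0 0 10 0 0; 0 0 10 0 0; 0 0 10 0 0; 0 0 8 0 0; 0 0 6 0 0; 0 0 0 0 0'; python3 -m creep '0 3 0 0 0; 0 3 0 0 0; 0 3 0 0 0; 0 2 0 0 0; 0 0 0 0 0';python3 -m creep '0 1 0 0 0; 0 1 0 0 0; 0 1 0 0 0; 0 0 0 0 0'
```

```text
t: 46.7
position: [0.5674, 0.3012, 0.0305]
eef_rot: [0.998, -0.064, -0.0, 0.0]
force: [-0.5, 2.3, -0.3]
grip_width: -0.0001
gripper_force: 0.8
t: 47.32
position: [0.5663, 0.2918, 0.0313]
eef_rot: [0.998, -0.064, 0.0, -0.001]
force: [-0.3, 6.1, -1.8]
grip_width: 0.0001
gripper_force: 3.3
t: 47.82
position: [0.5663, 0.2918, 0.0318]
eef_rot: [0.998, -0.063, 0.001, -0.003]
force: [1.2, 13.8, -2.5]
grip_width: 0.0001
gripper_force: 6.7
```

```bash
python3 -m creep '0 1 0 0 0; 0 1 0 0 0; 0 0 0 0 0';python3 -m creep '0 1 0 0 0; 0 1 0 0 0; 0 0 0 0 0'
```

```text
t: 48.2
position: [0.5664, 0.2917, 0.0321]
eef_rot: [0.998, -0.062, 0.001, -0.004]
force: [1.4, 17.8, -3.6]
grip_width: 0.0001
gripper_force: 9.1
t: 48.58
position: [0.5664, 0.2916, 0.0324]
eef_rot: [0.998, -0.062, 0.002, -0.005]
force: [2.8, 23.3, -1.9]
grip_width: -0.0001
gripper_force: 11.4
```

```bash
python3 -m creep '0 -10 0 0 0; 0 -14 0 0 0; 0 0 -40 0 0; 0 0 -48 0 0; -43 30 0 0 0; -43 30 0 0 0; -43 30 0 0 0; -43 30 0 0 0; 0 0 0 0 0; 0 0 0 0 0'; python3 - <<'E'
from h import *
s=sense();L=np.array([.5507,.1835]);p=s['position'][:2]-L;print('lid frame',.9925*p[0]-.1219*p[1],.1219*p[0]+.9925*p[1],s['position'][2])
E
```

```text
t: 49.82
position: [0.3835, 0.2106, 0.1195]
eef_rot: [0.998, -0.064, 0.001, -0.0]
force: [0.5, 1.3, 0.4]
grip_width: 0.0001
gripper_force: 0.0
lid frame -0.16927625992087633 0.006507750869068862 0.11947597015524264
```

```bash
python3 -m creep '0 6 30 0 0; 0 0 15 0 0; 0 0 10 0 0; 0 0 10 0 0; 0 0 10 0 0; 0 0 8 0 0; 0 0 6 0 0; 0 0 0 0 0'; python3 -m creep '3 0 0 0 0; 2 0 0 0 0; 2 0 0 0 0; 2 0 0 0 0; 0 0 0 0 0';python3 -m creep '1 0 0 0 0; 1 0 0 0 0; 1 0 0 0 0; 0 0 0 0 0'
```

```text
t: 50.82
position: [0.3819, 0.2043, 0.0297]
eef_rot: [0.998, -0.064, -0.0, 0.0]
force: [0.3, 0.5, -0.5]
grip_width: 0.0003
gripper_force: 0.2
t: 51.45
position: [0.3909, 0.2031, 0.0302]
eef_rot: [0.998, -0.064, 0.0, -0.0]
force: [-2.6, 0.5, 0.6]
grip_width: 0.0001
gripper_force: 1.1
t: 51.95
position: [0.3929, 0.2028, 0.0301]
eef_rot: [0.998, -0.064, -0.001, 0.0]
force: [-5.7, 0.6, 4.2]
grip_width: -0.0001
gripper_force: 3.0
```

```bash
python3 -m creep '1 0 0 0 0; 1 0 0 0 0; 0 0 0 0 0';python3 -m creep '1 0 0 0 0; 1 0 0 0 0; 0 0 0 0 0'; python3 -m creep '-10 0 0 0 0; -8 0 0 0 0; 0 0 -40 0 0; 0 0 -50 0 0; 0 0 -50 0 0; 10 50 0 0 0; 10 50 0 0 0; 10 50 0 0 0; 10 50 0 0 0; 10 50 0 0 0; 0 0 0 0 0'; python3 - <<'E'
from h import *
d=snap('top','t7');d=snap('scene','s7')
a=cv2.resize(cv2.imread('pics/t7.png')[105:255,130:300],None,fx=2.3,fy=2.3,interpolation=cv2.INTER_CUBIC)
b=cv2.resize(cv2.imread('pics/s7.png')[150:280,215:355],(400,371),interpolation=cv2.INTER_CUBIC)
cv2.imwrite('pics/c10.png',np.hstack([cv2.copyMakeBorder(a,0,26,0,0,0),b]))
E
```

```text
t: 52.32
position: [0.393, 0.2027, 0.0301]
eef_rot: [0.998, -0.063, -0.002, 0.0]
force: [-12.1, 3.6, 7.8]
grip_width: 0.0002
gripper_force: 6.4
t: 52.7
position: [0.3929, 0.2026, 0.0299]
eef_rot: [0.998, -0.062, -0.004, 0.001]
force: [-19.1, 5.7, 13.5]
grip_width: 0.0002
gripper_force: 9.7
t: 54.08
position: [0.3976, -0.0537, 0.1704]
eef_rot: [0.998, -0.068, 0.001, 0.001]
force: [0.7, 0.5, 0.4]
grip_width: -0.0002
gripper_force: 0.0
```

View pics/c10.png

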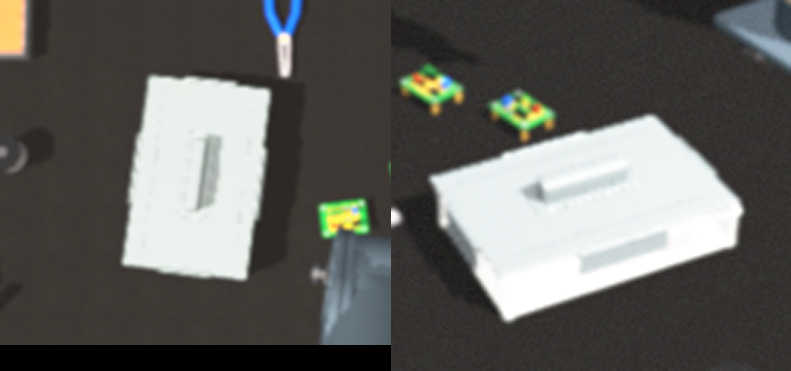

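The lid is flush and square, and all four flaps hang down: visible on the near faces in the right panel at (625,252) and (460,235), with no wings left in the top panel. The green boards and tools are undisturbed, and the robot is clear.

```bash
python3 -c "
from h import *
print(ticket.job_done())"
```

```text
the job is handed in; nothing more can be done
None
```

I packed both blue boards and the cartridge clear of the packed board, seated the lid fully, folded all four flaps down to their stops, left the green look-alikes and tools alone, and handed the job in at about 54 s of the 208 s limit; the hand-in returned no verdict.

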